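Free the slicer's shredding insert with the forked key

TASK

Take the forked key from its wooden stand and, with its fork over the bare neck of the cabbage slicer's spring bar, press the bar's collar gently sideways, away from the insert, until the shredding insert pops up; push the bar with no more than 20 N, only with the key, and never ram the key against the machine. Put the key back in its stand, fully home, then lift the insert out and lay it gently, flat on its underside, in the black wash tray. Leave the other tableware where it is.

Things in the scene. Friction and masses are not known exactly. Their poses are not given: they have to be found in the camera images.
- slicer: Fixed cabbage slicer. Origin on the table under the pocket's centre. Deck top z 40 mm, x -60..150, y -75..110; white motor housing x 70..148, 78 high; guide posts 64 high round the pocket (x +-48, y +-38). On the +y side at x = 0: thin inner lug y 34..38 (24 wide, 75 high), the spring bar's bare neck, its collar, then the spring housing y 72..100 (34 wide, 82 high).
- bar: Spring bar, 7 mm round, along y, axis 64 mm above the table; origin at its inner tip (slicer y 24.5 at rest), which passes through the insert's ear. Axes as the slicer. Outward is +y: spring 4 N + 0.7 N/mm, plus a few N friction, hard stop at 6 mm; the insert comes free before that, at about 3 to 5.5 mm. It springs back when let go.
- neck (a point): Point fixed to the slicer on the bar's axis (slicer x 0, y 42, z 64 mm): the bare neck, where the fork goes down. Outward of it a collar (22 mm across, 5 thick) is clamped on the bar: push its inner face, which at rest lies 4 to 16 mm beyond this point (slicer y 46 to 58), differently each time and not measured: feel or look for it.
- insert: Shredding insert, steel plate 80 (x) x 60 (y) x 8 mm, 180 g; origin at the centre of its underside, axes as the slicer's while in it. On its +y edge (y 25..30) an ear 22 wide, 30 high, whose eye the bar passes through. Latched, its origin is 46 to 47 mm above the table; with the bar drawn a wide spring pad lifts it to 58 and it stays up when the bar is let go, then lifts straight out.
- insert_grip (a point): Middle of the insert's upright white grip, 24 mm above its underside: 12 mm thick (x), 36 long (y), from 8 to 36 mm above the underside. Pinch it across x from above. Axes as the insert.
- key: Forked key, 70 g. Origin midway between the tine tips, z up to the handle. Tines 6 wide (x), 4 thick (y), 16 long, slot between them 11 mm wide; blade 23 x 4 mm up to z 38; shoulder plate 36 (x) x 26 (y), z 38..44; wooden handle 24 (x) x 14 (y), z 44..86: pinch it across y, near the shoulder. Same either way round.
- stand: Fixed dark wooden block 90 x 70 x 50 mm, origin at the centre of its underside. A slot at its centre, 31 (x) x 11 (y) mm, right through, holds the key's blade tines down, key x along stand x; the key's shoulder rests on the top (key origin 12 mm above the table).
- tray: Fixed black open wash tray 170 (x) x 210 (y) x 35 mm high, walls and floor 5 mm, origin at the centre of its underside.
- rice_bowl: Bystander: white rice bowl, 116 mm across, 60 high; origin at the centre of its underside.
- soup_bowl: Bystander: red lacquer soup bowl, 110 mm across, 62 high; origin at the centre of its underside.
- pickle_dish: Bystander: shallow terracotta dish, 80 mm across, 20 high; origin at the centre of its underside.
- sauce: Bystander: amber sauce bottle, 56 mm across, 130 high; origin at the centre of its underside.
- tea_cup: Bystander: blue cup, 68 mm across, 75 high; origin at the centre of its underside.
- chopstick_rest: Bystander: small glazed block 30 x 60 x 15 mm; origin at the centre of its underside.
- shaker: Bystander: small jar, 40 mm across, 85 high; origin at the centre of its underside.
Mind the look-alikes: they are no part of the job. Leave any green, purple or turquoise look-alike of the stand alone.

How it is judged:
On the way:
1. the key holds the spring bar back and the insert has popped up (contact force between key and bar above 2 N and z of insert in the frame of slicer above 0.055 m), for 0.1 s.
At the end, for the whole second after the job is handed in: Key upright (7 deg) in the stand's slot, shoulder on the block: origin within 8 mm of the stand's axis and below 16 mm. Insert on its underside (4.5 deg) in the tray: origin below 10 mm, within 60 mm (x) and 80 mm (y) of the tray's centre. Both at rest (horizontal distance between key and stand below 0.008 m and height (world z) of key below 0.016 m and angle between key's own z axis and vertical below 0.12 rad and x of insert in the frame of tray between -0.06 and 0.06 m and y of insert in the frame of tray between -0.08 and 0.08 m and height (world z) of insert below 0.01 m and angle between insert's own z axis and vertical below 0.08 rad and linear speed of each of insert, key below 0.02 m/s); the robot touches nothing.
It fails at once if the key pushed on the spring bar or its collar with more than 20 N (contact force between key and bar above 20 N).
It fails at once if the key rammed against the slicer with more than 25 N (contact force between key and slicer above 25 N).
It fails at once if the spring bar worked by the fingers (contact force between the fingers and bar above 2 N).
It fails at once if the insert dropped or thrown into the tray (over 0.5 m/s in it) (horizontal distance between insert and tray below 0.12 m and height (world z) of insert below 0.03 m and linear speed of insert above 0.5 m/s).
It fails at once if tableware disturbed by more than 25 mm (distance of any of rice_bowl, soup_bowl, pickle_dish, sauce, tea_cup, chopstick_rest, shaker from where it was at the start of the episode above 0.025 m).
It also fails if it takes over 72 s, if anything falls off the work surface, if the arm or the gripper's body presses on something with over 40 N, if the wrist force passes 120 N, or if a joint passes its speed limit or range.

ROBOT

A 6-joint arm with a two-finger parallel gripper is mounted at the origin on the work surface. World frame = base frame: x ahead of the robot, y to its left, z up, the work surface at z = 0. Lengths are in m, angles in rad, forces in N, time in s.
With the tool pointing down it reaches from about 0.425 to 0.95 m from the base axis. Payload 3.5 kg.
Tool frame: the origin (TCP) lies between the finger pads; the fingertips stand 22 mm ahead of it and the grasp point (between the pads) lies 3 mm ahead of it (ctrl.nose_length is the z of the fingertips in the tool frame, in m); z points along the fingers, y is the line along which they close (so a half turn about z gives the same grasp; the last joint's range is limited). The gripper opens to 85 mm and grips with 20 to 120 N. Pads are 22 mm wide; open, the fingers measure 114 mm over their backs; the gripper's body (76 mm by 85 mm) begins 54 mm behind the grasp point. The pads swing forward as they close: fully open they stand 13 mm farther back than shut.
Start: joints at [-1.373, 0.286, 1.577, -0, 1.279, -0.15], TCP at [0.23, -0.635, 0.253] pointing down, gripper open.
Joint ranges: [-2.77, 2.77], [-0.9, 2.22], [0.21, 2.48], [-1.53, 4.67], [0.24, 2.81], [-2.84, 2.84]. Speed limits (rad/s): [2.79, 2.79, 3.14, 3.14, 3.14, 3.14].

INTERFACE

Orientations are given as a unit quaternion [x, y, z, w].
In Python, from plant import ctrl gives the robot as it stands. The module is installed in compiled form; this text tells all that it offers.
- The arm moves only by the tool send_rows, never from a script. Its argument "rows" is text: rows parted by semicolons, each of 7 numbers parted by spaces: the turn, a rotation vector about the tool's x, y, z in degrees, then the shift along the tool's x, y, z in mm, then the opening, from -1 (shut) to 1 (fully open). A call has 1 to 8 rows; each row is the pose to reach, as a shift and turn from the pose commanded when the call began, along the tool's axes at that moment; what a row does not reach only later rows make up. A row lasts 1/8 s, in which the tool goes at most 62.5 mm and 10.7 degrees, less where a joint would pass 70% of its speed; a pose out of reach is approached as far as the arm can. A call with a gripper value outside its range is refused whole. The fingers move at their own pace and stop on an object; "grip_force" is the grip in N (left out, the last holds). Time passes only in rows, so rows that repeat a pose let the fingers close. It gives the time, the measured TCP pose, the force, the opening and the grip force at its end, in the units of the state.
- ctrl.get_state(): the state, without advancing time (a new reading comes with each control period).
- ctrl.read_camera(name): name is "side" or "top"; returns a dict with "color" (420x560x3 uint8, red, green, blue), "fx", "fy", "cx", "cy" (pixels), "D" ([k1, k2, p1, p2, k3] as OpenCV has them; the pictures are not rectified), "extrinsics" (4x4, takes a point from world to camera coordinates). Camera axes: x right, y down, z forward; pixel columns grow to the right and rows downward; lengths in m; the calibration is good to about 2 mm. A picture is of the moment at which its call begins. There is no depth.
- ctrl.sign_off(): hands the job in; it is judged then, once.
Trained networks look in a picture, given as the dict that the camera call returned (one of the last four; its "shot" number tells which), for a name from the list of things; names that differ only in an ending like _2 or _b are one class to them, and where a whole thing is asked for, a point or a joint stands for the part that bears it (a point fixed in the world has none). Each returns a list of dicts, best first, with "p" (0 to 1); they miss things now and then, are a little off and sometimes report something else, mostly with a low value. They report only what shows in the picture. A call takes as long as a camera call. They do not tell look-alikes from the thing itself.
- ctrl.look_for(picture, target): "position" ([x, y, z] in m, in the coordinates of the camera as it stood for that picture, good to about 4 mm: the middle of the surface that is visible of it).
The state is a dict: "time": time; "qpos": joint angles; "dq": joint speeds; "joint_efforts": joint torques, N m; "eef_pos": TCP position; "tcp_rot": TCP orientation; "contact_force": force on the tool from outside, world axes, zero at the start; "wrist_torque": the same for the moment, N m; "opening": opening from 0.0 (shut) to 1.0 (fully open); "finger_force": force on a finger pad.
Only numpy, scipy, OpenCV 4.12 (cv2) and the standard library are available. Lean on these libraries where they do the work, as an engineer would, in place of code of your own. Each camera call takes 0.05 s, during which the arm holds its last target. There are 200 camera calls.

## Working session

There is one attempt and no reset: what is moved stays moved. The work goes in short steps, Python scripts to look and compute and a tool call to move; the robot and the scene stay as the last step left them, time stands still between calls to the robot, and variables do not carry over. Pictures are saved under pics/ and viewed, at most 10 in all, crops included, and the job is handed in when it is done.

Besides the shell and the picture viewer there is one more tool, called after ">>>" as a command line: name --argument value ..., lists and objects as JSON in quotes. send_rows: Moves the arm, as the interface text tells. Its arguments: {"type":"object","properties":{"rows":{"type":"string"},"grip_force":{"type":"number"}},"required":["rows"]}

```bash
mkdir -p pics; cat > h.py <<'E'
import numpy as np, cv2
from plant import ctrl
from scipy.spatial.transform import Rotation as R
def world(pic,p):
    E=np.array(pic["extrinsics"]); return E[:3,:3].T@(np.array(p)-E[:3,3])
def K(pic): return np.array([[pic["fx"],0,pic["cx"]],[0,pic["fy"],pic["cy"]],[0,0,1.]])
def proj(pic,P):
    E=np.array(pic["extrinsics"]); return cv2.projectPoints(np.array(P,float).reshape(-1,1,3),cv2.Rodrigues(E[:3,:3])[0],E[:3,3],K(pic),np.array(pic["D"]))[0].reshape(-1,2)
def ray(pic,uv,z):
    E=np.array(pic["extrinsics"]); n=cv2.undistortPoints(np.array(uv,float).reshape(-1,1,2),K(pic),np.array(pic["D"])).reshape(-1,2)
    c=-E[:3,:3].T@E[:3,3]; out=[]
    for a in n:
        d=E[:3,:3].T@np.array([a[0],a[1],1]); out.append(c+d*(z-c[2])/d[2])
    return np.array(out)
def save(pic,name,crop=None,s=1):
    im=cv2.cvtColor(pic["color"],cv2.COLOR_RGB2BGR)
    if crop: x0,y0,x1,y1=crop; im=im[y0:y1,x0:x1]
    cv2.imwrite("pics/"+name,cv2.resize(im,None,fx=s,fy=s,interpolation=cv2.INTER_CUBIC))
E
python3 - <<'E'
from h import *
np.set_printoptions(precision=3,suppress=True)
ims=[]
for n in ["top","side"]:
    p=ctrl.read_camera(n); ims.append(p["color"])
    cv2.imwrite(f"pics/{n}_raw.png",p["color"][:,:,::-1])
    E=np.array(p["extrinsics"]); print(n,"cam at",-E[:3,:3].T@E[:3,3],p["fx"])
    for t in ["slicer","neck","bar","insert","insert_grip","key","stand","tray"]:
        for d in ctrl.look_for(p,t)[:4]:
            w=world(p,d["position"]); print(t,round(d["p"],2),w,proj(p,[w])[0].round())
s=ctrl.get_state(); print(s)
im=cv2.cvtColor(np.hstack(ims),cv2.COLOR_RGB2BGR)
p=ims
E
python3 -c "
import cv2;a=cv2.imread('pics/top_raw.png');cv2.imwrite('pics/top1.png',cv2.resize(a,(800,600),interpolation=2))
a=cv2.imread('pics/side_raw.png');cv2.imwrite('pics/side1.png',cv2.resize(a,(800,600),interpolation=2))"
```

```text
top cam at [ 0.413 -0.023  1.344] 530.129380217502
slicer 0.74 [ 0.611 -0.061  0.039] [298. 156.]
neck 0.91 [ 0.612 -0.067  0.045] [300. 156.]
neck 0.5 [0.739 0.268 0.026] [168. 107.]
neck 0.49 [0.487 0.317 0.069] [142. 205.]
bar 0.63 [ 0.614 -0.063  0.043] [299. 155.]
bar 0.55 [ 0.571 -0.019  0.069] [281. 171.]
insert 0.6 [ 0.552 -0.07   0.058] [302. 179.]
insert_grip 0.62 [ 0.552 -0.069  0.055] [301. 179.]
insert_grip 0.34 [0.353 0.104 0.012] [232. 260.]
key 0.6 [0.487 0.317 0.07 ] [142. 205.]
stand 0.94 [0.484 0.312 0.051] [146. 207.]
stand 0.79 [0.346 0.241 0.051] [174. 263.]
stand 0.78 [0.208 0.298 0.053] [149. 321.]
tray 0.73 [ 0.446 -0.322  0.005] [401. 224.]
side cam at [-0.12   0.708  1.019] 537.1903083062842
slicer 0.65 [ 0.598 -0.036  0.039] [255. 206.]
neck 0.68 [ 0.593 -0.035  0.038] [256. 207.]
bar 0.59 [ 0.573 -0.014  0.067] [256. 206.]
insert 0.95 [ 0.549 -0.065  0.061] [276. 202.]
insert_grip 0.67 [ 0.546 -0.06   0.056] [276. 205.]
key 0.53 [0.478 0.33  0.072] [183. 309.]
stand 0.84 [0.197 0.308 0.043] [291. 384.]
stand 0.74 [0.325 0.4   0.052] [212. 377.]
stand 0.69 [0.46  0.337 0.048] [188. 322.]
stand 0.68 [ 0.598 -0.035  0.04 ] [255. 206.]
tray 0.69 [ 0.487 -0.289  0.002] [344. 185.]
{'time': 0.9, 'qpos': array([-1.373,  0.286,  1.577,  0.   ,  1.279, -0.15 ]), 'dq': array([-0.001,  0.   , -0.   ,  0.   , -0.   ,  0.   ]), 'joint_efforts': array([  0.   , -40.596, -29.294,  -0.   ,   0.001,  -0.   ]), 'eef_pos': array([ 0.23 , -0.635,  0.253]), 'tcp_rot': array([0.985, 0.173, 0.   , 0.   ]), 'contact_force': array([-0.345, -0.161, -0.088]), 'wrist_torque': array([-0.005,  0.049, -0.044]), 'finger_force': 0.0, 'opening': 0.9994725247222387}
```

View pics/top1.png

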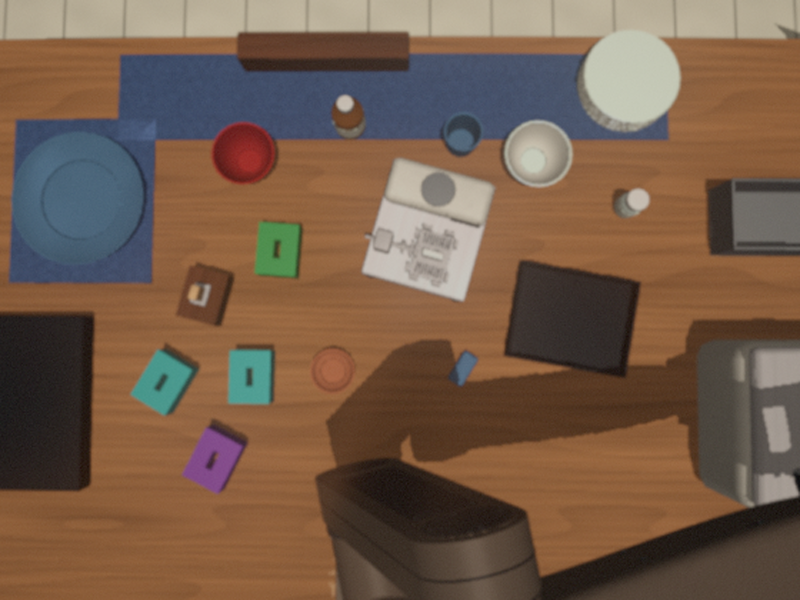

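View pics/side1.png

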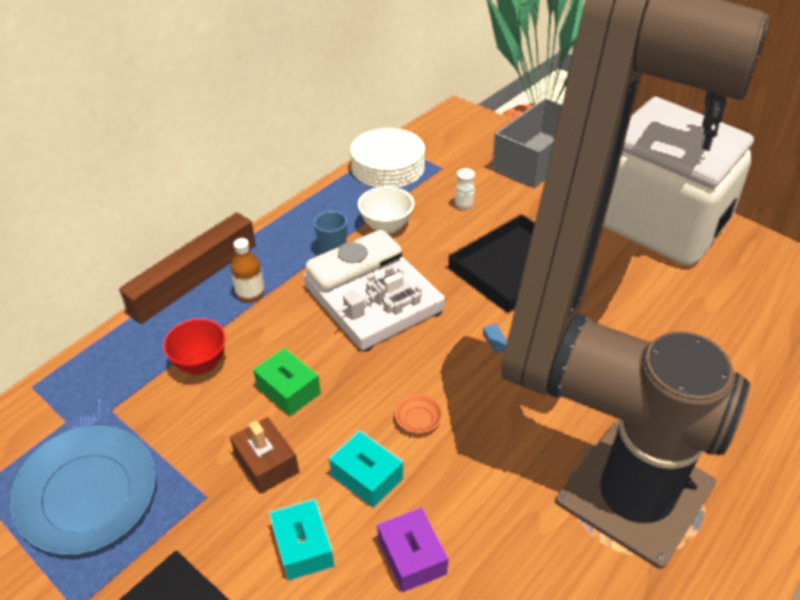

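The stand candidates in top1 are brown with the key (204,293), green (278,248), turquoise (163,381) and (250,376), and purple (214,459). I choose the brown one, since it is dark wood and holds the key. The wash tray is the walled black box at (572,318). The black slab at (45,400) is not it. Next is one close crop of the stand and slicer from both cameras.

```bash
python3 - <<'E'
import cv2,numpy as np
t=cv2.imread('pics/top_raw.png');s=cv2.imread('pics/side_raw.png')
def c(a,x,y,w,h): return cv2.resize(a[y:y+h,x:x+w],(400,300),interpolation=cv2.INTER_CUBIC)
cv2.imwrite('pics/c1.png',np.vstack([np.hstack([c(t,112,175,64,48),c(s,152,285,64,48)]),np.hstack([c(t,240,100,128,96),c(s,200,150,128,96)])]))
E
```

```text
(no output)
```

View pics/c1.png

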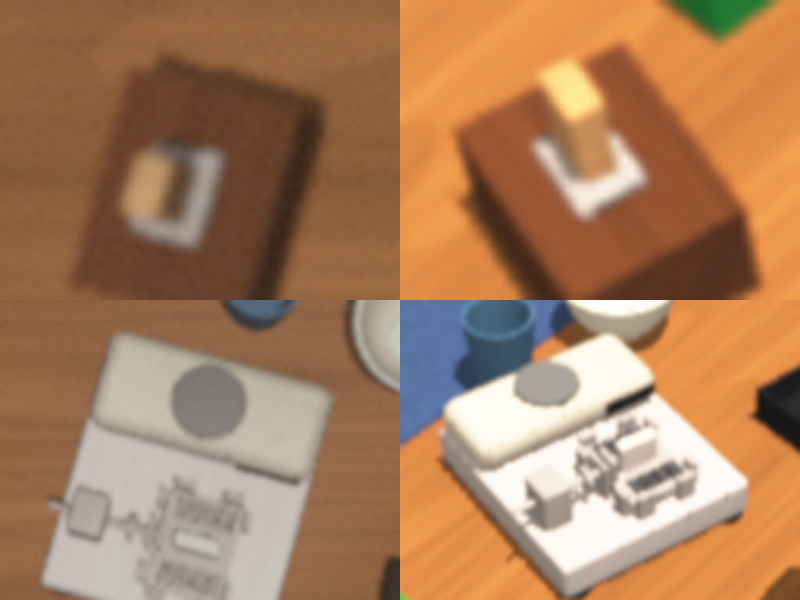

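```bash
cat > fit.py <<'E'
from h import *
from scipy.optimize import least_squares, minimize
np.set_printoptions(precision=4,suppress=True)
P={"top":ctrl.read_camera("top"),"side":ctrl.read_camera("side")}
def tf(q,m):
    m=np.array(m,float)/1000; c,s=np.cos(q[2]),np.sin(q[2])
    return np.c_[q[0]+c*m[:,0]-s*m[:,1], q[1]+s*m[:,0]+c*m[:,1], m[:,2]]
def fit(name,q0,corr,edges):
    def res(q,cams=("top","side")):
        return np.concatenate([(proj(P[c],tf(q,[m]))[0]-uv) for c,m,uv in corr if c in cams])
    r=least_squares(res,q0,loss="soft_l1"); print(name,"clicks",r.x, "rms",np.sqrt(np.mean(r.fun**2)))
    sol={}
    for cams in (("top",),("side",),("top","side")):
        def cost(q):
            v=0
            for c in cams:
                g=G[c]
                for a,b,w in edges[c]:
                    n=int(np.linalg.norm(np.subtract(b,a))/1.5); pts=np.array(a)+np.linspace(.08,.92,n)[:,None]*np.subtract(b,a)
                    uv=proj(P[c],tf(q,pts)).astype(np.float32)
                    v-=w*cv2.remap(g,uv[:,0].copy(),uv[:,1].copy(),cv2.INTER_LINEAR).mean()
            return v
        best=min((minimize(cost,r.x+d,method="Nelder-Mead",options=dict(initial_simplex=r.x+d+np.array([[0,0,0],[.004,0,0],[0,.004,0],[0,0,.03]]),xatol=1e-5,fatol=1e-4)) for d in np.random.default_rng(0).normal(0,[.002,.002,.015],(6,3))),key=lambda o:o.fun)
        print("  edge",cams,best.x,np.degrees(best.x[2]),best.fun)
        sol[cams]=best.x
    return best.x
G={}
for c in P:
    im=cv2.GaussianBlur(P[c]["color"],(0,0),0.8).astype(np.float32)
    G[c]=np.sqrt(cv2.Sobel(im,cv2.CV_32F,1,0)**2+cv2.Sobel(im,cv2.CV_32F,0,1)**2).max(2)
    G[c]=np.minimum(G[c],200)
def rect(x0,x1,y0,y1,z,w=1): 
    c=[(x0,y0,z),(x1,y0,z),(x1,y1,z),(x0,y1,z)]; return [(c[i],c[(i+1)%4],w) for i in range(4)]
def T(u,v,s,ox,oy): return np.array([ox+u/s,oy+v/s])
if __name__=="__main__":
    s2=lambda u,v:T(u-400,v,6.25,152,285); t2=lambda u,v:T(u,v,6.25,112,175)
    # stand: which long edge? left-top edge vs top-right edge decided by length test
    cs=[s2(458,132),s2(622,45),s2(745,213),s2(580,303)]
    w=np.array([ray(P["side"],[u],.05)[0] for u in cs]); print("stand corners",w, np.linalg.norm(np.diff(w,axis=0),axis=1))
    s3=lambda u,v:T(u-400,v-300,3.125,200,150); t3=lambda u,v:T(u,v-300,3.125,240,100)
    A=[(-60,-75,40),(-60,110,40)]
    corr=[("side",A[0],s3(748,485)),("side",A[1],s3(567,585)),("side",(150,110,40),s3(442,432)),("top",A[1],np.array([363,272])*.7),("top",A[0],np.array([465,300])*.7)]
    # fix side assignment: +y is toward side camera => deck corner nearest is (-60,110)
    E={"top":rect(-60,150,-75,110,40)[2:]+[((-60,-75,40),(70,-75,40),1),rect(-60,150,-75,110,40)[3]]+rect(-17,17,72,100,82,.7)+rect(-6,6,-18,18,82.5,.7),
       "side":rect(-60,150,-75,110,40)[2:]+[((-60,-75,40),(60,-75,40),1)]+rect(-17,17,72,100,82,.7)}
    q=fit("slicer",[.55,-.07,-.25],corr,E)
    ws=[w[0],w[1],w[2],w[3]]; print("angles",[np.degrees(np.arctan2(*(ws[i+1]-ws[i])[[1,0]])) for i in range(3)])
    ts=[np.array([(510,318)]),]
    t=[(520,262),(638,283),(625,375),(506,354)]
    wt=ray(P["top"],np.array(t)*.7,.035); print("tray",wt,wt.mean(0),np.linalg.norm(np.diff(wt,axis=0),axis=1),[np.degrees(np.arctan2(*(wt[i+1]-wt[i])[[1,0]])) for i in range(3)])
    np.save("slicer.npy",q)
E
python3 fit.py
```

```text
stand corners [[0.5355 0.348  0.05  ]
 [0.5189 0.2826 0.05  ]
 [0.4324 0.3054 0.05  ]
 [0.4493 0.3687 0.05  ]] [0.0675 0.0894 0.0655]
slicer clicks [ 0.5541 -0.0703 -0.2606] rms 1.8323450860297692
  edge ('top',) [ 0.5542 -0.0714 -0.2884] -16.52611782102604 -1147.0185546875
  edge ('side',) [ 0.5543 -0.0663 -0.2664] -15.262261188519378 -899.1280517578125
  edge ('top', 'side') [ 0.5542 -0.0687 -0.2914] -16.696207346052045 -1965.7584228515625
angles [np.float64(-104.31490260855406), np.float64(165.19354424312175), np.float64(75.11148190528392)]
tray [[ 0.5442 -0.2254  0.035 ]
 [ 0.508  -0.4305  0.035 ]
 [ 0.349  -0.405   0.035 ]
 [ 0.385  -0.1998  0.035 ]] [ 0.4465 -0.3152  0.035 ] [0.2084 0.161  0.2084] [np.float64(-100.01343745468726), np.float64(170.88278286876945), np.float64(80.0501018588898)]
```

```bash
python3 - <<'E'
from fit import *
s2=lambda u,v:T(u-400,v,6.25,152,285); t2=lambda u,v:T(u,v,6.25,112,175)
corr=[("side",(45,35,50),s2(458,132)),("side",(45,-35,50),s2(622,45)),("side",(-45,-35,50),s2(745,213)),("side",(-45,35,50),s2(580,303)),("top",(45,35,50),t2(135,68)),("top",(-18,-13,56),t2(195,247)),("top",(18,-13,56),t2(222,150)),("side",(-18,13,56),s2(585,218))]
E={c:rect(-45,45,-35,35,50)+rect(-18,18,-13,13,56,.5) for c in P}
E["top"]+=rect(-12,12,-7,7,98,.5); E["side"]+=rect(-12,12,-7,7,98,.5)
q=fit("stand",[.484,.32,-.26],corr,E); np.save("stand.npy",q)
qs=np.load("slicer.npy")
out=[]
for c,(x,y),(x2,y2) in (("top",(112,175),(240,100)),("side",(152,285),(200,150))):
    for (ox,oy),s,qq,es,n in (((x,y),6.25,q,E[c],(64,48)),((x2,y2),3.125,qs,rect(-60,150,-75,110,40)+rect(-17,17,72,100,82)+rect(-6,6,-18,18,82.5),(128,96))):
        im=cv2.resize(P[c]["color"][oy:oy+n[1],ox:ox+n[0],::-1],(400,300),interpolation=cv2.INTER_CUBIC)
        for a,b,_ in es:
            uv=((proj(P[c],tf(qq,[a,b]))-[ox,oy]+.5)*s).round().astype(int); cv2.line(im,tuple(map(int,uv[0])),tuple(map(int,uv[1])),(0,255,0),1)
        out.append(im)
cv2.imwrite("pics/ov1.png",np.vstack([np.hstack(out[:2]),np.hstack(out[2:])]))
E
```

```text
stand clicks [ 0.4849  0.3255 -0.2555] rms 0.8881027134888568
  edge ('top',) [ 0.4862  0.3247 -0.2594] -14.862264761031934 -930.5487060546875
  edge ('side',) [ 0.4876  0.327  -0.2355] -13.49255533659868 -1428.2696533203125
  edge ('top', 'side') [ 0.4871  0.326  -0.2489] -14.261114925807712 -2306.229736328125
```

View pics/ov1.png

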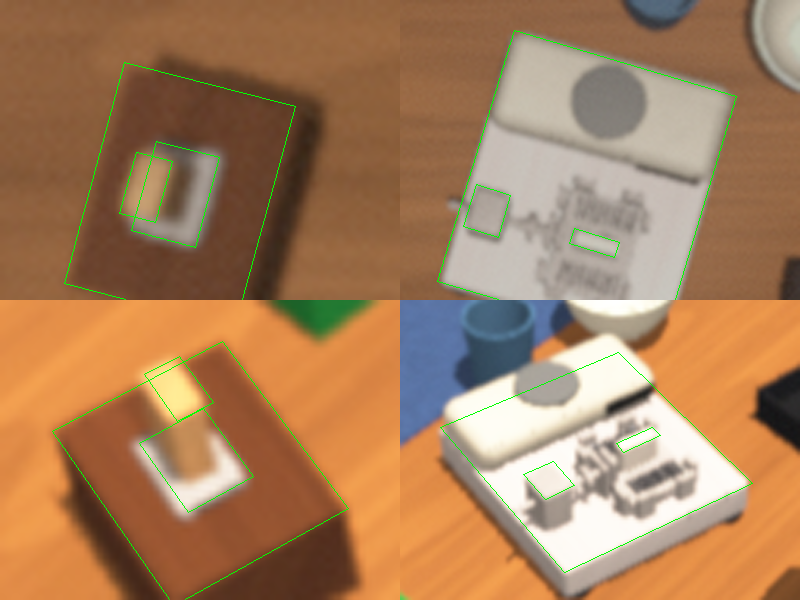

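```bash
cat > go.py <<'E'
import sys
from h import *
def yaw(s): 
    x=R.from_quat(s["tcp_rot"]).as_matrix()[:,0]; return np.degrees(np.arctan2(x[1],x[0]))
def rel(x,y,z,yw):
    s=ctrl.get_state(); M=R.from_quat(s["tcp_rot"]).as_matrix()
    d=M.T@(np.array([x,y,z])-s["eef_pos"])*1000
    t=R.from_matrix(M.T@np.c_[[np.cos(np.radians(yw)),np.sin(np.radians(yw)),0],[np.sin(np.radians(yw)),-np.cos(np.radians(yw)),0],[0,0,-1]]).as_rotvec(degrees=True)
    print("turn",t.round(2),"shift",d.round(1),"now",s["eef_pos"].round(4),"yaw",round(yaw(s),2),"F",s["contact_force"].round(1),"t",s["time"])
if __name__=="__main__": rel(*map(float,sys.argv[1:5]))
E
python3 go.py 0.50 -0.25 0.253 100; python3 go.py 0.487 0.326 0.20 165.5
```

```text
turn [ -0.    -0.   -80.07] shift [ 3.848e+02 -2.695e+02  3.000e-01] now [ 0.2301 -0.6345  0.2533] yaw 19.93 F [-0.1 -0.4  0.3] t 1.1
turn [   0.     -0.   -145.57] shift [ 568.9 -815.4   53.3] now [ 0.2301 -0.6345  0.2533] yaw 19.93 F [-0.1 -0.4  0.3] t 1.1
```

>>> send_rows --rows "0 0 -80 385 -270 0 1;0 0 -80 385 -270 0 1;0 0 -80 385 -270 0 1;0 0 -80 385 -270 0 1;0 0 -80 385 -270 0 1;0 0 -80 385 -270 0 1;0 0 -80 385 -270 0 1;0 0 -80 385 -270 0 0.2" --grip_force 40

```text
time: 2.1
eef_pos: [0.5013, -0.2469, 0.2536]
tcp_rot: [0.641, 0.768, 0.0, 0.0]
contact_force: [0.6, -0.4, 0.0]
opening: 0.818
finger_force: 0.0
```

```bash
python3 go.py 0.487 0.326 0.20 165.5
```

```text
turn [ 3.000e-02  3.000e-02 -6.523e+01] shift [566.2  88.1  53.6] now [ 0.5013 -0.2469  0.2536] yaw 100.27 F [ 0.6 -0.4  0. ] t 2.1
```

>>> send_rows --rows "0 0 -65 566 88 0 0;0 0 -65 566 88 0 0;0 0 -65 566 88 0 0;0 0 -65 566 88 0 0;0 0 -65 566 88 0 0;0 0 -65 566 88 0 0;0 0 -65 566 88 0 0;0 0 -65 566 88 40 0"

```text
time: 3.1
eef_pos: [0.4913, 0.2504, 0.2377]
tcp_rot: [0.131, 0.991, 0.001, 0.002]
contact_force: [1.3, -0.3, 0.4]
opening: 0.501
finger_force: 0.0
```

```bash
python3 go.py 0.487 0.326 0.15 165.5
```

```text
turn [ 0.15  0.27 -0.54] shift [24.2 71.7 87.8] now [0.4913 0.2504 0.2377] yaw 164.96 F [ 1.3 -0.3  0.4] t 3.1
```

>>> send_rows --rows "0 0 0 24 71 40 0;0 0 0 24 71 60 0;0 0 0 24 71 60 0;0 0 0 24 71 60 0"

```text
time: 3.6
eef_pos: [0.4865, 0.3223, 0.1767]
tcp_rot: [0.131, 0.991, 0.0, 0.001]
contact_force: [-0.6, -0.8, -0.1]
opening: 0.499
finger_force: 0.0
```

```bash
python3 go.py 0.487 0.326 0.082 165.5; python3 - <<'E'
from h import *
out=[]
for c,o in (("top",(112,170)),("side",(152,255))):
    p=ctrl.read_camera(c); im=p["color"][o[1]:o[1]+96,o[0]-10:o[0]+54,::-1]
    im=cv2.resize(im,(400,600),interpolation=cv2.INTER_CUBIC)
    s=ctrl.get_state(); M=R.from_quat(s["tcp_rot"]).as_matrix()
    for q in ([0,0,.022],[0,.021,.01],[0,-.021,.01]):
        uv=(proj(p,[s["eef_pos"]+M@q])[0]-[o[0]-10,o[1]]+.5)*6.25; cv2.circle(im,tuple(map(int,uv)),3,(0,255,0),-1)
    out.append(im)
cv2.imwrite("pics/g1.png",np.hstack(out))
E
```

```text
turn [ 0.03  0.07 -0.59] shift [ 0.6  3.7 94.7] now [0.4865 0.3223 0.1767] yaw 164.91 F [-0.6 -0.8 -0.1] t 3.6
```

View pics/g1.png

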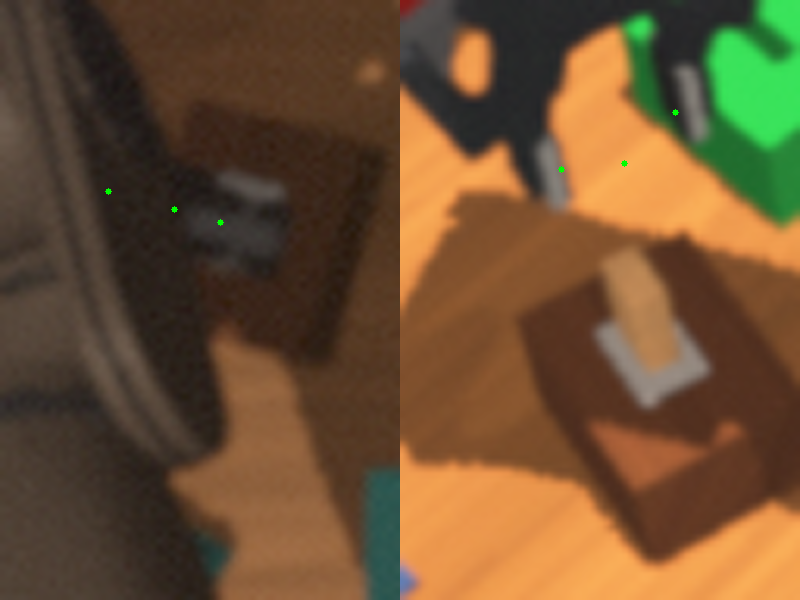

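>>> send_rows --rows "0 0 -0.5 0 3.5 0 0;0 0 -0.5 0 3.5 50 0;0 0 -0.5 0 3.5 80 0;0 0 -0.5 0 3.5 92 0;0 0 -0.5 0 3.5 94 0;0 0 -0.5 0 3.5 94 0"

```text
time: 4.45
eef_pos: [0.4879, 0.3264, 0.0832]
tcp_rot: [0.127, 0.992, 0.001, 0.001]
contact_force: [-0.7, -0.4, -0.1]
opening: 0.501
finger_force: 0.0
```

>>> send_rows --rows "0 0 0 0 0 0 -1;0 0 0 0 0 0 -1;0 0 0 0 0 0 -1;0 0 0 0 0 0 -1;0 0 0 0 0 0 -1;0 0 0 0 0 0 -1" --grip_force 40

```text
time: 5.2
eef_pos: [0.4875, 0.3264, 0.0829]
tcp_rot: [0.127, 0.992, 0.0, 0.001]
contact_force: [-0.3, 0.4, 5.9]
opening: 0.162
finger_force: 40.1
```

>>> send_rows --rows "0 0 0 0 0 -10 -1;0 0 0 0 0 -30 -1;0 0 0 0 0 -70 -1;0 0 0 0 0 -110 -1;0 0 0 0 0 -120 -1;0 0 0 0 0 -120 -1;0 0 0 0 0 -120 -1"

```text
time: 6.08
eef_pos: [0.4856, 0.3255, 0.1994]
tcp_rot: [0.127, 0.992, -0.001, -0.002]
contact_force: [-0.7, -0.6, -0.8]
opening: 0.157
finger_force: 39.2
```

```bash
cat > fs.py <<'E'
from fit import *
s3=lambda u,v:T(u-400,v-300,3.125,200,150)
A=[(-60,-75,40),(-60,110,40)]
corr=[("side",A[0],s3(748,485)),("side",A[1],s3(567,585)),("side",(150,110,40),s3(442,432)),("top",A[1],np.array([363,272])*.7),("top",A[0],np.array([465,300])*.7)]
D=[((-60,-75,40),(-60,110,40),1),((-60,110,40),(60,110,40),1),((-60,-75,40),(60,-75,40),1)]
D+=rect(-17,17,72,100,82,.5)
qs=fit("slicer",[.554,-.069,-.275],corr,{"top":D,"side":D}); np.save("slicer.npy",qs)
sol={}
E
cat >> fs.py <<'E'
out=[]
for c in ("top","side"):
    ctr=proj(P[c],tf(qs,[(0,50,66)]))[0]; n=(40,30) ; o=(ctr-[20,30]).astype(int); n=(40,60)
    im=cv2.resize(P[c]["color"][o[1]:o[1]+60,o[0]:o[0]+40,::-1],(400,600),interpolation=cv2.INTER_CUBIC)
    for a,b,_ in rect(-12,12,34,38,75)+rect(-17,17,72,100,82)+[((0,38,64),(0,72,64),1)]:
        uv=((proj(P[c],tf(qs,[a,b]))-o+.5)*10).round().astype(int); cv2.line(im,tuple(map(int,uv[0])),tuple(map(int,uv[1])),(0,255,0),1)
    out.append(im)
cv2.imwrite("pics/neck.png",np.hstack(out))
E
python3 fs.py
```

```text
slicer clicks [ 0.5541 -0.0703 -0.2606] rms 1.8323450980722238
  edge ('top',) [ 0.5545 -0.0706 -0.2936] -16.823410158360666 -723.3026733398438
  edge ('side',) [ 0.5532 -0.0659 -0.2789] -15.98220727222317 -774.2614135742188
  edge ('top', 'side') [ 0.553  -0.0682 -0.2666] -15.27590845765771 -1442.0230712890625
```

View pics/neck.png

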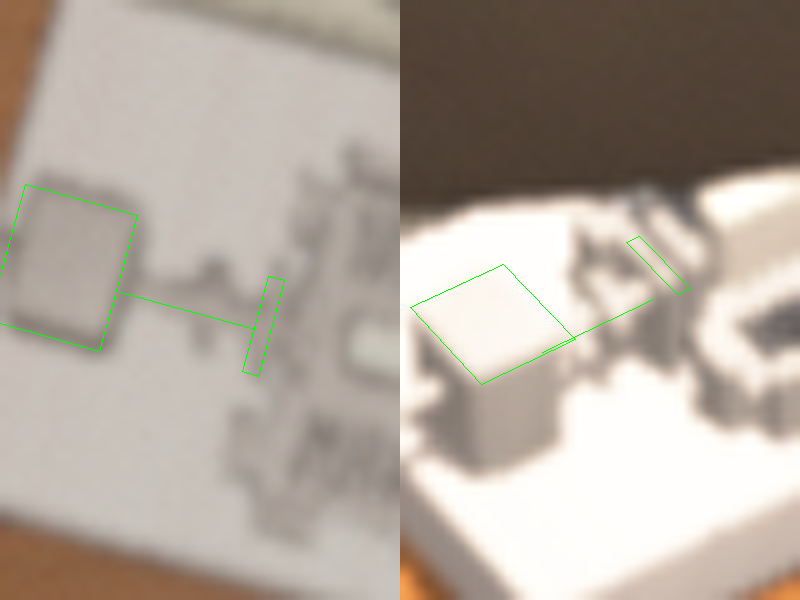

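Top view: collar near crop (208,305) and lug near (258,318). That puts the collar's inner face at about slicer y 47, so the gap for the tines is y 38 to 47. Next I move to hover above the neck and check the key against it in the side view.

```bash
python3 go.py 0.565 -0.0265 0.170 164
```

```text
turn [-0.14 -0.17  1.42] shift [-165.4 -320.7   29.6] now [0.4858 0.3255 0.1994] yaw 165.42 F [-0.6 -0.6  0.5] t 6.175
```

>>> send_rows --rows "0 0 1.4 -165 -320 0 -1;0 0 1.4 -165 -320 0 -1;0 0 1.4 -165 -320 0 -1;0 0 1.4 -165 -320 0 -1;0 0 1.4 -165 -320 10 -1;0 0 1.4 -165 -320 30 -1;0 0 1.4 -165 -320 30 -1;0 0 1.4 -165 -320 30 -1"

```text
time: 7.18
eef_pos: [0.5654, -0.0249, 0.1706]
tcp_rot: [0.139, 0.99, 0.0, -0.001]
contact_force: [-0.6, 0.1, -0.9]
opening: 0.157
finger_force: 39.4
```

```bash
cat > vis.py <<'E'
import sys
from fit import *
qs=np.array([.5532,-.0659,-.2789]); c="side"
s=ctrl.get_state(); M=R.from_quat(s["tcp_rot"]).as_matrix(); dx=0
o=(proj(P[c],tf(qs,[(0,50,66)]))[0]-[24,46]).astype(int)
im=cv2.resize(P[c]["color"][o[1]:o[1]+60,o[0]:o[0]+50,::-1],(500,600),interpolation=cv2.INTER_CUBIC)
raw=im.copy()
def ln(a,b,col): 
    uv=((proj(P[c],[a,b])-o+.5)*10).round().astype(int); cv2.line(im,tuple(map(int,uv[0])),tuple(map(int,uv[1])),col,1)
for a,b,_ in rect(-12,12,34,38,75)+rect(-17,17,72,100,82)+[((0,38,64),(0,72,64),1)]: ln(*tf(qs,[a,b]),(0,255,0))
L=float(sys.argv[1])  # tcp height above key origin, mm
k=lambda x,y,z: s["eef_pos"]+M@(np.array([x,y,L-z])/1000)
for x0,x1 in ((-11.5,-5.5),(5.5,11.5)):
    for y in (-2,2):
        pts=[(x0,y,16),(x0,y,0),(x1,y,0),(x1,y,16)]
        for a,b in zip(pts,pts[1:]): ln(k(*a),k(*b),(0,0,255))
for y in (-13,13): ln(k(-18,y,44),k(18,y,44),(0,0,255))
for x in (-18,18): ln(k(x,-13,44),k(x,13,44),(0,0,255))
cv2.imwrite("pics/"+sys.argv[2],np.hstack([raw[:,:400],im[:,:400]]))
print(s["eef_pos"],s["contact_force"],s["time"])
E
python3 vis.py 70.9 v1.png; python3 go.py .565 -.0265 .17 164
```

```text
[ 0.5659 -0.024   0.1718] [-0.3755 -0.3068  0.3432] 7.275
turn [0.02 0.   0.11] shift [ 0.2 -2.6  1.8] now [ 0.5659 -0.024   0.1718] yaw 164.11 F [-0.4 -0.3  0.3] t 7.275
```

View pics/v1.png

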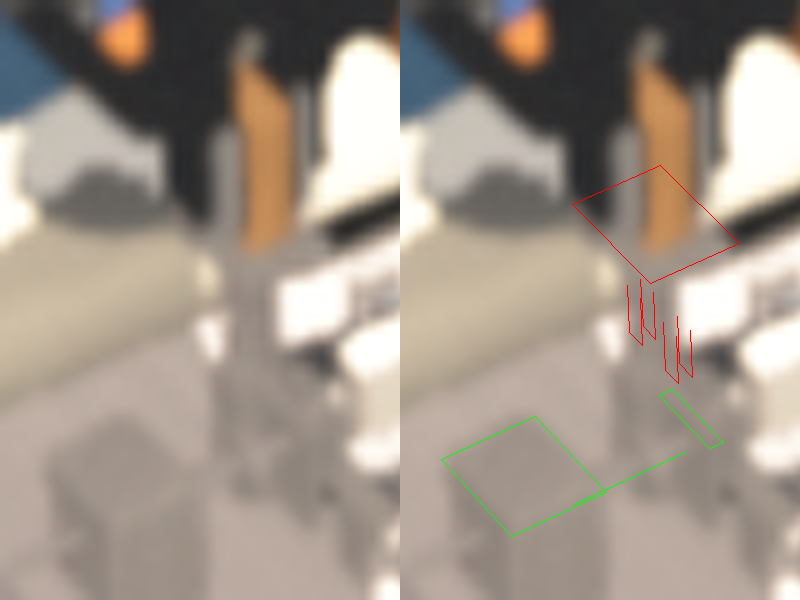

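```bash
python3 - <<'E'
import fit as F; from fit import *
raw={c:cv2.imread(f"pics/{c}_raw.png")[:,:,::-1].astype(np.float32) for c in P}
V=lambda x,y:((x,y,44),(x,y,82),1)
Hs=rect(-17,17,72,100,82)+[V(-17,100),V(-17,72),V(17,100)]
Ht=rect(-17,17,72,100,82)
deck=[((-60,-75,40),(-60,110,40),1),((-60,110,40),(60,110,40),1),((-60,-75,40),(60,-75,40),1)]
def lapg(c):
    im=cv2.GaussianBlur(raw[c],(0,0),0.7); return np.sqrt(cv2.Sobel(im,cv2.CV_32F,1,0)**2+cv2.Sobel(im,cv2.CV_32F,0,1)**2).max(2)
G={c:lapg(c) for c in P}
def cost(q,c,edges):
    v=0
    for a,b,w in edges:
        n=40; pts=np.array(a)+np.linspace(.05,.95,n)[:,None]*np.subtract(b,a)
        uv=proj(P[c],tf(q,pts)).astype(np.float32); v-=cv2.remap(np.sqrt(G[c]),uv[:,0].copy(),uv[:,1].copy(),cv2.INTER_LINEAR).mean()
    return v
for c,e,n in (("top",Ht,"housing"),("side",Hs,"housing"),("top",deck,"deck"),("side",deck,"deck"),("top",Ht+deck,"both"),("side",Hs+deck,"both")):
  for yw in (-15.5,-16,-16.5):
    xs=np.arange(.545,.564,.0005); ys=np.arange(-.080,-.058,.0005)
    C=np.array([[cost((x,y,np.radians(yw)),c,e) for y in ys] for x in xs]); i,j=np.unravel_index(C.argmin(),C.shape)
    q=(xs[i],ys[j],np.radians(yw)); print(c,n,yw,q[:2],"neck",tf(q,[(0,42,64)])[0][:2],C.min().round(2))
E
```

```text
top housing -15.5 (np.float64(0.5579999999999986), np.float64(-0.06499999999999999)) neck [ 0.5692 -0.0245] -38.74
top housing -16 (np.float64(0.5574999999999987), np.float64(-0.06449999999999999)) neck [ 0.5691 -0.0241] -38.69
top housing -16.5 (np.float64(0.5569999999999987), np.float64(-0.06449999999999999)) neck [ 0.5689 -0.0242] -38.65
side housing -15.5 (np.float64(0.553999999999999), np.float64(-0.06699999999999999)) neck [ 0.5652 -0.0265] -83.98
side housing -16 (np.float64(0.5529999999999992), np.float64(-0.06649999999999999)) neck [ 0.5646 -0.0261] -84.09
side housing -16.5 (np.float64(0.5524999999999992), np.float64(-0.06649999999999999)) neck [ 0.5644 -0.0262] -84.13
top deck -15.5 (np.float64(0.553999999999999), np.float64(-0.0705)) neck [ 0.5652 -0.03  ] -47.53
top deck -16 (np.float64(0.553999999999999), np.float64(-0.0705)) neck [ 0.5656 -0.0301] -47.5
top deck -16.5 (np.float64(0.5534999999999991), np.float64(-0.06999999999999999)) neck [ 0.5654 -0.0297] -47.23
side deck -15.5 (np.float64(0.553999999999999), np.float64(-0.06699999999999999)) neck [ 0.5652 -0.0265] -5
[... 158 characters left out ...]
991), np.float64(-0.06649999999999999)) neck [ 0.5654 -0.0262] -51.92
top both -15.5 (np.float64(0.5554999999999989), np.float64(-0.0715)) neck [ 0.5667 -0.031 ] -79.99
top both -16 (np.float64(0.5549999999999989), np.float64(-0.071)) neck [ 0.5666 -0.0306] -80.54
top both -16.5 (np.float64(0.554499999999999), np.float64(-0.071)) neck [ 0.5664 -0.0307] -80.77
side both -15.5 (np.float64(0.553999999999999), np.float64(-0.06699999999999999)) neck [ 0.5652 -0.0265] -136.06
side both -16 (np.float64(0.5529999999999992), np.float64(-0.06649999999999999)) neck [ 0.5646 -0.0261] -136.08
side both -16.5 (np.float64(0.5524999999999992), np.float64(-0.06649999999999999)) neck [ 0.5644 -0.0262] -135.87
```

```bash
python3 go.py .5653 -.0272 .150 164
```

```text
turn [0.01 0.05 0.14] shift [-0.1 -3.4 22.2] now [ 0.5661 -0.0239  0.1722] yaw 164.14 F [-0.2  0.4 -1.1] t 7.375
```

>>> send_rows --rows "0 0 0 0 -3.4 0 -1;0 0 0 0 -3.4 10 -1;0 0 0 0 -3.4 18 -1;0 0 0 0 -3.4 22 -1;0 0 0 0 -3.4 22 -1;0 0 0 0 -3.4 22 -1;0 0 0 0 -3.4 22 -1;0 0 0 0 -3.4 22 -1"

```text
time: 8.38
eef_pos: [0.5652, -0.0285, 0.1499]
tcp_rot: [0.139, 0.99, -0.0, 0.0]
contact_force: [0.4, -0.3, -1.5]
opening: 0.159
finger_force: 39.4
```

>>> send_rows --rows "0 0 0 0 1.2 0 -1;0 0 0 0 1.2 1 -1;0 0 0 0 1.2 2 -1;0 0 0 0 1.2 3 -1;0 0 0 0 1.2 4 -1;0 0 0 0 1.2 4.5 -1;0 0 0 0 1.2 5 -1"

```text
time: 9.25
eef_pos: [0.5653, -0.0273, 0.1446]
tcp_rot: [0.139, 0.99, 0.0, -0.0]
contact_force: [-0.1, 0.1, 0.5]
opening: 0.162
finger_force: 39.4
```

>>> send_rows --rows "0 0 0 0 0 0.5 -1;0 0 0 0 0 1 -1;0 0 0 0 0 1.5 -1;0 0 0 0 0 1.5 -1"

```text
time: 9.75
eef_pos: [0.5653, -0.0273, 0.1431]
tcp_rot: [0.139, 0.99, 0.0, -0.0]
contact_force: [0.2, 0.2, -0.5]
opening: 0.159
finger_force: 39.4
```

>>> send_rows --rows "0 0 0 0 0 1 -1;0 0 0 0 0 2 -1;0 0 0 0 0 3 -1;0 0 0 0 0 4 -1;0 0 0 0 0 4 -1"

```text
time: 10.38
eef_pos: [0.5652, -0.0273, 0.1389]
tcp_rot: [0.139, 0.99, 0.0, -0.0]
contact_force: [0.1, 0.2, -0.8]
opening: 0.165
finger_force: 39.4
```

>>> send_rows --rows "0 0 0 0 0 1 -1;0 0 0 0 0 1.5 -1;0 0 0 0 0 2 -1;0 0 0 0 0 2.5 -1;0 0 0 0 0 2.5 -1"

```text
time: 11.0
eef_pos: [0.5653, -0.0273, 0.1365]
tcp_rot: [0.139, 0.99, 0.0, -0.0]
contact_force: [0.1, 0.4, -1.1]
opening: 0.161
finger_force: 39.4
```

>>> send_rows --rows "0 0 0 0 0 2 -1;0 0 0 0 0 4 -1;0 0 0 0 0 6 -1;0 0 0 0 0 8 -1;0 0 0 0 0 9.5 -1;0 0 0 0 0 9.5 -1"

```text
time: 11.75
eef_pos: [0.5652, -0.0273, 0.1269]
tcp_rot: [0.139, 0.99, 0.0, -0.0]
contact_force: [0.3, -0.5, -1.3]
opening: 0.159
finger_force: 39.4
```

>>> send_rows --rows "0 0 0 0 0.5 0 -1;0 0 0 0 1 0 -1;0 0 0 0 1.5 0 -1;0 0 0 0 2 0 -1;0 0 0 0 2 0 -1"

```text
time: 12.38
eef_pos: [0.5659, -0.0254, 0.1271]
tcp_rot: [0.139, 0.99, -0.0, 0.0]
contact_force: [0.5, -0.0, -1.8]
opening: 0.163
finger_force: 39.4
```

>>> send_rows --rows "0 0 0 0 0.5 0 -1;0 0 0 0 1 0 -1;0 0 0 0 1.5 0 -1;0 0 0 0 2 0 -1;0 0 0 0 2 0 -1" --grip_force 110

```text
time: 13.0
eef_pos: [0.5663, -0.0239, 0.1271]
tcp_rot: [0.139, 0.99, -0.001, -0.0]
contact_force: [0.1, -2.5, -0.6]
opening: 0.151
finger_force: 107.1
```

>>> send_rows --rows "0 0 0 0 0.5 0 -1;0 0 0 0 1 0 -1;0 0 0 0 1.5 0 -1;0 0 0 0 2 0 -1;0 0 0 0 2 0 -1"

```text
time: 13.62
eef_pos: [0.5666, -0.0229, 0.1271]
tcp_rot: [0.138, 0.99, -0.002, -0.0]
contact_force: [-0.9, -6.6, -0.5]
opening: 0.153
finger_force: 107.2
```

>>> send_rows --rows "0 0 0 0 0.5 0 -1;0 0 0 0 1 0 -1;0 0 0 0 1.5 0 -1;0 0 0 0 2 0 -1;0 0 0 0 2 0 -1"

```text
time: 14.25
eef_pos: [0.5671, -0.0213, 0.1271]
tcp_rot: [0.138, 0.99, -0.002, -0.001]
contact_force: [-2.4, -7.1, -0.4]
opening: 0.15
finger_force: 107.2
```

>>> send_rows --rows "0 0 0 0 0.5 0 -1;0 0 0 0 1 0 -1;0 0 0 0 1 0 -1"

```text
time: 14.62
eef_pos: [0.5673, -0.0205, 0.1271]
tcp_rot: [0.138, 0.99, -0.002, -0.001]
contact_force: [-3.3, -7.5, -0.1]
opening: 0.152
finger_force: 107.2
```

```bash
cat > ins.py <<'E'
import sys
from h import *
p=ctrl.read_camera("side"); cv2.imwrite(f"pics/ins_{sys.argv[1]}.png",p["color"][:,:,::-1])
for t in ("insert","insert_grip"):
    for d in ctrl.look_for(p,t)[:2]:
        w=world(p,d["position"]); print(t,round(d["p"],2),w.round(4),proj(p,[w])[0].round(1))
if len(sys.argv)>2:
    a=cv2.imread(f"pics/ins_{sys.argv[2]}.png").astype(int); d=np.abs(a-p["color"][:,:,::-1]).max(2)[170:240,230:320]
    print("diff px>25:",(d>25).sum(), "max",d.max())
E
python3 ins.py a
```

```text
insert 0.62 [ 0.5519 -0.0686  0.0615] [276.3 200.4]
insert_grip 0.77 [ 0.5451 -0.0605  0.0589] [276.3 203.9]
```

>>> send_rows --rows "0 0 0 0 0.5 0 -1;0 0 0 0 1 0 -1;0 0 0 0 1 0 -1"

```text
time: 15.15
eef_pos: [0.5675, -0.0197, 0.1271]
tcp_rot: [0.138, 0.99, -0.002, -0.001]
contact_force: [-3.7, -8.8, 0.5]
opening: 0.151
finger_force: 107.2
```

```bash
python3 ins.py b a
```

```text
insert 0.61 [ 0.5536 -0.0657  0.0655] [275.1 199.6]
insert 0.46 [ 0.5667 -0.0186  0.0354] [259.8 215.4]
insert_grip 0.84 [ 0.544  -0.0592  0.0593] [276.3 204.3]
insert_grip 0.64 [ 0.6394 -0.405   0.0426] [325.4 135. ]
diff px>25: 60 max 50
```

>>> send_rows --rows "0 0 0 0 0.5 0 -1;0 0 0 0 0.8 0 -1;0 0 0 0 0.8 0 -1"

```text
time: 15.68
eef_pos: [0.5677, -0.0191, 0.1271]
tcp_rot: [0.138, 0.99, -0.003, -0.001]
contact_force: [-3.0, -8.8, 0.8]
opening: 0.149
finger_force: 107.2
```

```bash
python3 ins.py c b
```

```text
insert 0.74 [ 0.5497 -0.0642  0.0659] [275.9 200.5]
insert_grip 0.66 [ 0.5472 -0.0609  0.0626] [275.8 202.5]
insert_grip 0.47 [0.7527 0.2528 0.0394] [133.8 239.5]
diff px>25: 43 max 57
```

>>> send_rows --rows "0 0 0 0 0.5 0 -1;0 0 0 0 0.8 0 -1;0 0 0 0 0.8 0 -1"

```text
time: 16.2
eef_pos: [0.568, -0.018, 0.1271]
tcp_rot: [0.138, 0.99, -0.002, -0.001]
contact_force: [-2.9, -8.0, 0.2]
opening: 0.148
finger_force: 107.5
```

```bash
python3 ins.py d c
```

```text
insert 0.87 [ 0.551  -0.0666  0.068 ] [276.1 199.2]
insert 0.18 [ 0.5692 -0.016   0.039 ] [258.3 214.5]
insert_grip 0.76 [ 0.5461 -0.0605  0.0659] [276.  201.8]
diff px>25: 331 max 144
```

>>> send_rows --rows "0 0 0 0 0.5 0 -1;0 0 0 0 0.7 0 -1;0 0 0 0 0.7 0 -1"

```text
time: 16.73
eef_pos: [0.5681, -0.0176, 0.1271]
tcp_rot: [0.138, 0.99, -0.003, -0.001]
contact_force: [-2.3, -8.0, -0.2]
opening: 0.152
finger_force: 107.3
```

```bash
python3 ins.py e d
```

```text
insert 0.91 [ 0.5518 -0.063   0.0678] [274.9 199.8]
insert_grip 0.61 [ 0.5436 -0.0579  0.0657] [276.1 202.8]
diff px>25: 30 max 61
```

```bash
python3 - <<'E'
import cv2,numpy as np
g=lambda n:cv2.imread(f"pics/ins_{n}.png").astype(np.float32)
for a,b in (("a","c"),("c","d"),("d","e")):
    T=g(a)[196:210,268:286]; r=cv2.matchTemplate(g(b)[184:222,256:298],T,cv2.TM_CCOEFF_NORMED); _,m,_,l=cv2.minMaxLoc(r); print(a,b,"shift",l[0]-12,l[1]-12,round(m,3))
h=[cv2.resize(g(n)[165:235,230:310],(400,350),interpolation=2) for n in "cd"]
cv2.imwrite("pics/pop.png",np.hstack(h))
E
```

```text
a c shift 0 0 0.97
c d shift 0 -2 0.925
d e shift 0 0 0.989[ WARN:0@0.094] global loadsave.cpp:1063 imwrite_ Unsupported depth image for selected encoder is fallbacked to CV_8U.
```

View pics/pop.png

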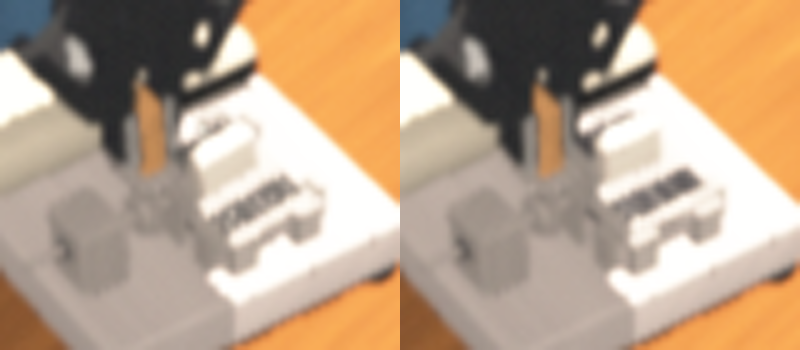

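```bash
python3 - <<'E'
import cv2,numpy as np
g=lambda n:cv2.resize(cv2.imread(f"pics/ins_{n}.png").astype(np.float32),None,fx=8,fy=8,interpolation=cv2.INTER_CUBIC)
A,B,E=g("c"),g("d"),g("e")
for nm,(x0,y0,x1,y1) in dict(grip=(268,190,282,202),plate=(272,199,292,210),gripface=(270,195,281,204)).items():
  for Bn in (B,E):
    T=A[y0*8:y1*8,x0*8:x1*8]; m=48; r=cv2.matchTemplate(Bn[y0*8-m:y1*8+m,x0*8-m:x1*8+m],T,cv2.TM_CCOEFF_NORMED); _,v,_,l=cv2.minMaxLoc(r); print(nm,(l[0]-m)/8,(l[1]-m)/8,round(v,3))
E
```

```text
grip 1.125 -2.5 0.916
grip 1.0 -2.5 0.908
plate 0.125 -1.625 0.913
plate 0.25 -1.75 0.906
gripface 1.0 -2.5 0.928
gripface 1.0 -2.5 0.928
```

>>> send_rows --rows "0 0 0 0 0.3 0 -1;0 0 0 0 0.5 0 -1;0 0 0 0 0.5 0 -1"

```text
time: 17.25
eef_pos: [0.5682, -0.0175, 0.1271]
tcp_rot: [0.138, 0.99, -0.003, -0.001]
contact_force: [-2.8, -9.2, 0.4]
opening: 0.15
finger_force: 107.2
```

```bash
python3 ins.py f e; python3 - <<'E'
import cv2,numpy as np
g=lambda n:cv2.resize(cv2.imread(f"pics/ins_{n}.png").astype(np.float32),None,fx=8,fy=8,interpolation=cv2.INTER_CUBIC)
A=g("c")
# top edge line of the white grip: vertical profile through several columns
for n in "cdf":
    B=g(n)[:,:,0]; print(n,[int(x) for x in B[1460:1680:8,276*8]],[int(x) for x in B[1460:1720:8,284*8]])
E
```

```text
insert 0.98 [ 0.5514 -0.0644  0.0706] [275.4 198.8]
insert 0.69 [ 0.7315 -0.29    0.042 ] [278.3 141. ]
insert_grip 0.94 [ 0.5464 -0.0601  0.0649] [275.8 202.1]
diff px>25: 7 max 40
c [96, 156, 224, 249, 250, 243, 217, 202, 241, 254, 254, 254, 248, 225, 200, 196, 193, 192, 198, 218, 239, 244, 232, 192, 153, 153, 146, 145] [233, 253, 254, 253, 253, 253, 253, 253, 253, 254, 253, 253, 252, 250, 249, 247, 245, 237, 209, 157, 122, 127, 140, 144, 172, 215, 234, 223, 184, 161, 162, 202, 246]
d [97, 155, 223, 247, 240, 206, 206, 250, 254, 253, 249, 228, 202, 195, 195, 193, 195, 215, 237, 242, 226, 181, 141, 125, 130, 136, 146, 176] [234, 253, 253, 253, 253, 252, 252, 253, 253, 253, 252, 250, 249, 249, 248, 246, 234, 192, 136, 117, 116, 108, 124, 187, 236, 237, 205, 157, 151, 157, 179, 229, 251]
f [96, 154, 224, 247, 240, 206, 205, 251, 254, 253, 249, 228, 202, 195, 195, 194, 194, 216, 237, 242, 226, 181, 139, 124, 130, 136, 146, 183] [233, 253, 254, 253, 253, 252, 252, 253, 252, 253, 252, 250, 250, 249, 248, 246, 234, 192, 135, 116, 115, 107, 124, 187, 236, 237, 205, 158, 150, 157, 179, 228, 251]
```

```bash
python3 - <<'E'
from fit import *
q=(.554,-.067,-.275)
for m in ((0,18,0),(0,-18,0),(-6,0,0),(-40,0,-28)):
    a,b=proj(P["side"],tf(q,[(m[0],m[1],m[2]+46.5+36),(m[0],m[1],m[2]+58+36)])); print(m,a,b,b-a)
print(ctrl.get_state()["contact_force"])
E
```

```text
(0, 18, 0) [269.4127 197.1553] [269.3177 193.85  ] [-0.095  -3.3053]
(0, -18, 0) [280.9587 191.803 ] [280.9306 188.5021] [-0.0281 -3.3009]
(-6, 0, 0) [276.5137 195.7523] [276.4599 192.4475] [-0.0538 -3.3047]
(-40, 0, -28) [284.025  211.0812] [284.0146 207.8622] [-0.0104 -3.219 ]
[ -3.0667 -10.3798   0.9989]
```

```bash
python3 - <<'E'
import cv2,numpy as np
g=lambda n:cv2.resize(cv2.imread(f"pics/{n}.png").astype(np.float32),None,fx=8,fy=8,interpolation=cv2.INTER_CUBIC)[:,:,0]
for col in (274,276,279):
  for n in ("side_raw","ins_a","ins_c","ins_f"):
    B=g(n); print(col,n,[int(x) for x in B[186*8+4:208*8:8,col*8+4]])
E
```

```text
274 side_raw [221, 194, 158, 150, 153, 141, 162, 229, 247, 245, 224, 184, 168, 166, 165, 165, 167, 182, 207, 216, 193, 154]
274 ins_a [241, 222, 192, 174, 173, 226, 252, 254, 253, 246, 221, 197, 195, 195, 193, 197, 216, 235, 242, 230, 189, 140]
274 ins_c [242, 224, 195, 179, 177, 225, 251, 254, 253, 244, 218, 199, 195, 194, 194, 201, 223, 235, 238, 227, 187, 145]
274 ins_f [240, 215, 177, 217, 252, 254, 253, 244, 214, 193, 193, 194, 194, 200, 224, 240, 241, 218, 168, 139, 140, 156]
276 side_raw [241, 237, 229, 209, 169, 169, 226, 246, 246, 231, 194, 170, 167, 165, 164, 168, 185, 210, 217, 191, 142, 103]
276 ins_a [252, 246, 223, 200, 236, 253, 254, 253, 244, 218, 198, 195, 193, 195, 204, 225, 239, 243, 235, 200, 148, 121]
276 ins_c [252, 247, 230, 222, 249, 254, 254, 253, 242, 215, 196, 195, 192, 192, 203, 225, 242, 242, 224, 177, 146, 158]
276 ins_f [243, 216, 220, 250, 254, 253, 246, 219, 199, 195, 194, 194, 196, 219, 238, 238, 213, 158, 128, 122, 127, 142]
279 side_raw [237, 224, 195, 164, 187, 235, 247, 245, 225, 185, 168, 165, 163, 164, 168, 188, 217, 219, 183, 135, 103, 92]
279 ins_a [250, 244, 227, 213, 234, 247, 242, 220, 199, 194, 192, 191, 193, 212, 235, 244, 235, 202, 160, 155, 148, 135]
279 ins_c [250, 244, 227, 222, 244, 251, 244, 221, 200, 194, 192, 191, 199, 224, 238, 242, 233, 199, 150, 134, 126, 120]
279 ins_f [252, 251, 253, 254, 252, 236, 207, 195, 193, 191, 191, 196, 220, 237, 235, 204, 160, 131, 115, 112, 118, 158]
```

>>> send_rows --rows "0 0 0 0 -1.5 0 -1;0 0 0 0 -3 0 -1;0 0 0 0 -4.5 0 -1;0 0 0 0 -6 0 -1;0 0 0 0 -7.5 0 -1;0 0 0 0 -9 0 -1;0 0 0 0 -10 0 -1;0 0 0 0 -10 0 -1"

```text
time: 18.5
eef_pos: [0.5661, -0.0245, 0.1271]
tcp_rot: [0.139, 0.99, 0.0, 0.0]
contact_force: [0.4, -0.2, 0.6]
opening: 0.151
finger_force: 107.6
```

>>> send_rows --rows "0 0 0 0 -1.5 0 -1;0 0 0 0 -1.5 0 -1;0 0 0 0 -1.5 -2 -1;0 0 0 0 -1.5 -4 -1"

```text
time: 19.0
eef_pos: [0.5657, -0.026, 0.1313]
tcp_rot: [0.139, 0.99, 0.0, 0.0]
contact_force: [-0.9, -0.5, -0.5]
opening: 0.151
finger_force: 107.6
```

Free. Lift out.

>>> send_rows --rows "0 0 0 0 0 -4 -1;0 0 0 0 0 -10 -1;0 0 0 0 0 -25 -1;0 0 0 0 0 -50 -1;0 0 0 0 0 -75 -1;0 0 0 0 0 -75 -1;0 0 0 0 0 -75 -1"

```text
time: 19.88
eef_pos: [0.5653, -0.026, 0.2057]
tcp_rot: [0.139, 0.99, 0.0, -0.0]
contact_force: [-0.3, -0.7, -0.2]
opening: 0.151
finger_force: 107.6
```

```bash
python3 ins.py g f; python3 go.py .4875 .3264 .19 165.4
```

```text
insert 0.73 [ 0.5482 -0.0662  0.0692] [276.8 199.4]
insert_grip 0.64 [ 0.5481 -0.0591  0.0641] [275.1 202.2]
insert_grip 0.28 [ 0.5575 -0.0269  0.1779] [262.9 173.4]
diff px>25: 950 max 213
turn [-0.01 -0.16 -1.37] shift [171.3 317.4  15. ] now [ 0.5649 -0.0259  0.2046] yaw 164.03 F [-0.8 -0.4 -1.3] t 20.025
```

>>> send_rows --rows "0 0 -1.4 171 317.5 0 -1;0 0 -1.4 171 317.5 0 -1;0 0 -1.4 171 317.5 0 -1;0 0 -1.4 171 317.5 0 -1;0 0 -1.4 171 317.5 0 -1;0 0 -1.4 171 317.5 15 -1;0 0 -1.4 171 317.5 35 -1;0 0 -1.4 171 317.5 50 -1"

```text
time: 21.02
eef_pos: [0.4878, 0.3256, 0.1537]
tcp_rot: [0.127, 0.992, -0.001, -0.001]
contact_force: [-0.2, 0.2, -0.7]
opening: 0.152
finger_force: 107.7
```

>>> send_rows --rows "0 0 0 0 0 0 -1;0 0 0 0 0 0 -1"

```text
time: 21.28
eef_pos: [0.4895, 0.3252, 0.1565]
tcp_rot: [0.128, 0.992, 0.0, 0.0]
contact_force: [0.5, -0.3, 0.0]
opening: 0.149
finger_force: 107.7
```

```bash
python3 go.py .4875 .3264 .125 165.4; python3 - <<'E'
from h import *
out=[]
for c,o in (("top",(112,170)),("side",(152,265))):
    p=ctrl.read_camera(c); im=p["color"][o[1]:o[1]+72,o[0]-10:o[0]+54,::-1]
    out.append(cv2.resize(im,(400,450),interpolation=cv2.INTER_CUBIC))
cv2.imwrite("pics/r1.png",np.hstack(out))
E
```

```text
turn [ 0.01  0.03 -0.08] shift [ 2.2  0.7 31.5] now [0.4895 0.3252 0.1565] yaw 165.32 F [ 0.5 -0.3  0. ] t 21.275
```

View pics/r1.png

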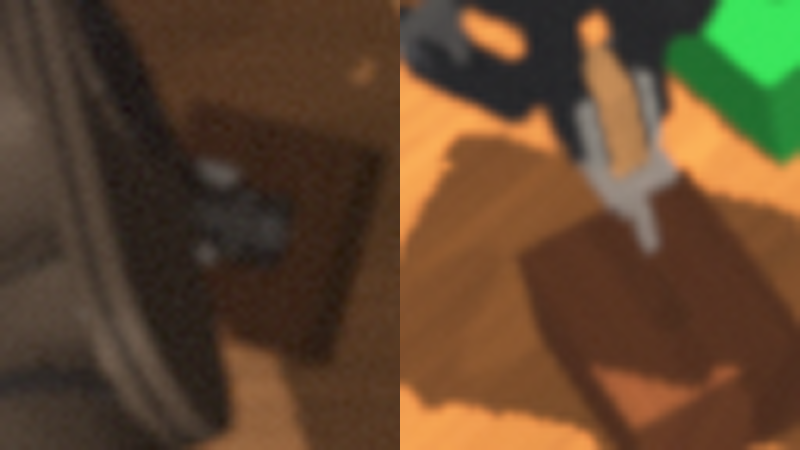

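The key hangs upright in the grip, with its tines at about (650,235), just above the brown block. I correct 2 mm and go down.

>>> send_rows --rows "0 0 0 2 0.7 5 -1;0 0 0 2 0.7 15 -1;0 0 0 2 0.7 25 -1;0 0 0 2 0.7 31 -1;0 0 0 2 0.7 31 -1;0 0 0 2 0.7 31 -1"

```text
time: 22.12
eef_pos: [0.4871, 0.3275, 0.1253]
tcp_rot: [0.127, 0.992, 0.0, 0.0]
contact_force: [0.5, -0.0, -1.0]
opening: 0.15
finger_force: 107.7
```

>>> send_rows --rows "0 0 0 0 0 1 -1;0 0 0 0 0 2.5 -1;0 0 0 0 0 4 -1;0 0 0 0 0 5 -1;0 0 0 0 0 5 -1"

```text
time: 22.75
eef_pos: [0.4868, 0.3274, 0.12]
tcp_rot: [0.127, 0.992, -0.0, -0.0]
contact_force: [0.0, 0.8, -0.6]
opening: 0.15
finger_force: 107.7
```

>>> send_rows --rows "0 0 0 0 -0.8 4 -1;0 0 0 0 -0.8 10 -1;0 0 0 0 -0.8 18 -1;0 0 0 0 -0.8 26 -1;0 0 0 0 -0.8 32 -1;0 0 0 0 -0.8 34 -1;0 0 0 0 -0.8 34 -1"

```text
time: 23.62
eef_pos: [0.4867, 0.3266, 0.086]
tcp_rot: [0.127, 0.992, -0.0, -0.0]
contact_force: [0.6, 0.4, -0.5]
opening: 0.151
finger_force: 107.7
```

>>> send_rows --rows "0 0 0 0 0 1 -1;0 0 0 0 0 2 -1;0 0 0 0 0 2.5 -1;0 0 0 0 0 2.5 -1"

```text
time: 24.12
eef_pos: [0.4867, 0.3266, 0.0836]
tcp_rot: [0.127, 0.992, -0.0, -0.0]
contact_force: [-0.7, 0.4, 0.1]
opening: 0.151
finger_force: 107.7
```

>>> send_rows --rows "0 0 0 0 0 0.5 -1;0 0 0 0 0 0.8 -1;0 0 0 0 0 0.8 -1;0 0 0 0 0 0.8 -0.3;0 0 0 0 0 0.8 -0.1;0 0 0 0 0 0.8 0;0 0 0 0 0 0.8 0;0 0 0 0 0 0.8 0"

```text
time: 25.12
eef_pos: [0.4867, 0.3266, 0.0828]
tcp_rot: [0.127, 0.992, -0.0, -0.0]
contact_force: [-0.7, 0.0, 0.2]
opening: 0.501
finger_force: 0.0
```

>>> send_rows --rows "0 0 0 0 0 -10 0;0 0 0 0 0 -40 0;0 0 0 0 0 -80 0;0 0 0 0 0 -130 0;0 0 0 0 0 -130 0;0 0 0 0 0 -130 0" --grip_force 40

```text
time: 25.88
eef_pos: [0.4865, 0.3266, 0.2131]
tcp_rot: [0.127, 0.992, 0.0, 0.0]
contact_force: [-0.5, -0.3, -1.0]
opening: 0.502
finger_force: 0.0
```

```bash
python3 - <<'E'
from h import *
p=ctrl.read_camera("side"); a=cv2.imread("pics/side_raw.png"); b=p["color"][:,:,::-1]
cv2.imwrite("pics/after_raw.png",b)
for d in ctrl.look_for(p,"key")[:2]: print(d["p"],world(p,d["position"]))
c=lambda im:cv2.resize(im[270:345,145:225],(400,375),interpolation=2)
cv2.imwrite("pics/after.png",np.hstack([c(a),c(b)]))
M=cv2.inRange(cv2.cvtColor(b,cv2.COLOR_BGR2HSV),(12,90,120),(28,255,255)); A=cv2.inRange(cv2.cvtColor(a,cv2.COLOR_BGR2HSV),(12,90,120),(28,255,255))
for m in (A,M):
    s=m[288:318,170:192]; ys,xs=np.nonzero(s); print(len(xs),xs.mean()+170,ys.mean()+288,ys.min()+288,ys.max()+288)
E
python3 go.py .5535 -.0675 .2 74
```

```text
0.77 [0.48098516 0.32907507 0.07012883]
0.26 [0.4617361  0.33364199 0.04652719]
338 179.68934911242604 297.40236686390534 288 313
337 179.95845697329378 297.7507418397626 288 314
turn [-1.900e-01 -2.000e-02  9.143e+01] shift [-164.6 -364.    11.5] now [0.4858 0.3262 0.2112] yaw 165.43 F [ 0.3 -0.2  0. ] t 25.975
```

>>> send_rows --rows "0 0 91.4 -165 -364 10 0;0 0 91.4 -165 -364 10 0;0 0 91.4 -165 -364 10 0;0 0 91.4 -165 -364 10 0;0 0 91.4 -165 -364 10 0;0 0 91.4 -165 -364 10 0;0 0 91.4 -165 -364 10 0;0 0 91.4 -165 -364 10 0"

```text
time: 26.98
eef_pos: [0.5541, -0.0693, 0.2008]
tcp_rot: [0.772, 0.636, -0.001, -0.001]
contact_force: [-0.6, 0.5, 0.2]
opening: 0.503
finger_force: 0.0
```

```bash
python3 go.py .5535 -.068 .091 74
```

```text
turn [-0.2  -0.    4.92] shift [  1.2  -0.4 109.8] now [ 0.5541 -0.0693  0.2008] yaw 78.92 F [-0.6  0.5  0.2] t 26.975
```

>>> send_rows --rows "0 0 5 1 0 0 0;0 0 5 1 0 30 0;0 0 5 1 0 60 0;0 0 5 1 0 75 0;0 0 5 1 0 80 0;0 0 5 1 0 80 0"

```text
time: 27.72
eef_pos: [0.5552, -0.0663, 0.123]
tcp_rot: [0.796, 0.605, 0.0, 0.0]
contact_force: [-0.6, -0.4, 0.1]
opening: 0.499
finger_force: 0.0
```

```bash
python3 go.py .5535 -.068 .091 74
```

```text
turn [0.01 0.   0.48] shift [-2.1 -1.2 32. ] now [ 0.5552 -0.0663  0.123 ] yaw 74.48 F [-0.6 -0.4  0.1] t 27.725
```

>>> send_rows --rows "0 0 0.5 -2 -1 8 0;0 0 0.5 -2 -1 16 0;0 0 0.5 -2 -1 22 0;0 0 0.5 -2 -1 27 0;0 0 0.5 -2 -1 30 0;0 0 0.5 -2 -1 32 0;0 0 0.5 -2 -1 32 0"

```text
time: 28.6
eef_pos: [0.5535, -0.0678, 0.0907]
tcp_rot: [0.799, 0.602, -0.0, -0.0]
contact_force: [0.4, -0.1, 0.1]
opening: 0.499
finger_force: 0.0
```

>>> send_rows --rows "0 0 0 0 0 0 -1;0 0 0 0 0 0 -1;0 0 0 0 0 0 -1;0 0 0 0 0 0 -1;0 0 0 0 0 0 -1;0 0 0 0 0 0 -1" --grip_force 50

```text
time: 29.35
eef_pos: [0.554, -0.068, 0.0912]
tcp_rot: [0.799, 0.602, 0.0, 0.001]
contact_force: [1.5, -0.0, 1.6]
opening: 0.132
finger_force: 50.6
```

>>> send_rows --rows "0 0 0 0 0 -2 -1;0 0 0 0 0 -5 -1;0 0 0 0 0 -9 -1;0 0 0 0 0 -14 -1;0 0 0 0 0 -14 -1" --grip_force 80

```text
time: 29.98
eef_pos: [0.5536, -0.0679, 0.1058]
tcp_rot: [0.799, 0.602, 0.0, 0.0]
contact_force: [-0.3, -0.1, -1.5]
opening: 0.127
finger_force: 80.0
```

>>> send_rows --rows "0 0 0 0 0 -10 -1;0 0 0 0 0 -25 -1;0 0 0 0 0 -45 -1;0 0 0 0 0 -75 -1;0 0 0 0 0 -95 -1;0 0 0 0 0 -95 -1"

```text
time: 30.72
eef_pos: [0.555, -0.0683, 0.2032]
tcp_rot: [0.799, 0.602, 0.002, 0.002]
contact_force: [0.3, 0.2, -1.2]
opening: 0.119
finger_force: 80.0
```

```bash
python3 go.py .4465 -.315 .2 80; python3 ins.py lift
```

```text
turn [ 0.35  0.03 -6.01] shift [-267.1  -36.2    3. ] now [ 0.555  -0.0683  0.2032] yaw 73.99 F [ 0.3  0.2 -1.2] t 30.725
insert 0.8 [ 0.546  -0.0579  0.18  ] [274.8 168.4]
insert_grip 0.84 [ 0.5412 -0.0517  0.173 ] [274.7 172.6]
insert_grip 0.33 [ 0.7659 -0.1217  0.0535] [231.4 160.4]
```

>>> send_rows --rows "0 0 -6 -267 -36 0 -1;0 0 -6 -267 -36 0 -1;0 0 -6 -267 -36 0 -1;0 0 -6 -267 -36 0 -1;0 0 -6 -267 -36 0 -1;0 0 -6 -267 -36 20 -1;0 0 -6 -267 -36 50 -1;0 0 -6 -267 -36 50 -1"

```text
time: 31.88
eef_pos: [0.4435, -0.3121, 0.146]
tcp_rot: [0.766, 0.643, -0.0, -0.004]
contact_force: [-0.7, -0.0, -1.5]
opening: 0.121
finger_force: 79.9
```

```bash
python3 go.py .4465 -.315 .045 80
```

```text
turn [-0.39 -0.31  0.01] shift [ -2.9   4.1 101. ] now [ 0.4435 -0.3121  0.146 ] yaw 80.01 F [-0.7 -0.  -1.5] t 31.875
```

Lower slowly (well below 0.5 m/s).

>>> send_rows --rows "0 0 0 0 0 10 -1;0 0 0 0 0 25 -1;0 0 0 0 0 45 -1;0 0 0 0 0 65 -1;0 0 0 0 0 80 -1;0 0 0 0 0 90 -1;0 0 0 0 0 97 -1;0 0 0 0 0 97 -1"

```text
time: 32.88
eef_pos: [0.4451, -0.3145, 0.0525]
tcp_rot: [0.766, 0.643, -0.0, -0.0]
contact_force: [0.4, -0.7, -1.8]
opening: 0.124
finger_force: 79.9
```

```bash
python3 go.py .4465 -.315 .038 80
```

```text
turn [-0.02 -0.02 -0.02] shift [-0.3  1.4 14.5] now [ 0.4451 -0.3145  0.0525] yaw 79.98 F [ 0.4 -0.7 -1.8] t 32.875
```

>>> send_rows --rows "0 0 0 0 0 3 -1;0 0 0 0 0 6 -1;0 0 0 0 0 9 -1;0 0 0 0 0 11 -1;0 0 0 0 0 12.5 -1;0 0 0 0 0 12.5 -1"

```text
time: 33.62
eef_pos: [0.4451, -0.3145, 0.0401]
tcp_rot: [0.766, 0.643, -0.0, -0.0]
contact_force: [-0.5, -0.3, -1.0]
opening: 0.122
finger_force: 79.9
```

>>> send_rows --rows "0 0 0 0 0 0.5 -1;0 0 0 0 0 1 -1;0 0 0 0 0 1.5 -1;0 0 0 0 0 1.5 -1"

```text
time: 34.12
eef_pos: [0.4452, -0.3145, 0.0388]
tcp_rot: [0.766, 0.643, -0.0, -0.0]
contact_force: [-0.6, -0.7, -1.2]
opening: 0.126
finger_force: 79.9
```

>>> send_rows --rows "0 0 0 0 0 0.5 -1;0 0 0 0 0 1 -1;0 0 0 0 0 1 -1"

```text
time: 34.5
eef_pos: [0.4453, -0.3146, 0.0383]
tcp_rot: [0.766, 0.643, -0.0, -0.0]
contact_force: [-1.5, 2.0, 3.1]
opening: 0.121
finger_force: 80.6
```

>>> send_rows --rows "0 0 0 0 0 0.5 -1;0 0 0 0 0 1 -1;0 0 0 0 0 1 -1"

```text
time: 34.88
eef_pos: [0.4453, -0.3146, 0.0383]
tcp_rot: [0.766, 0.643, -0.0, -0.0]
contact_force: [-3.4, 3.5, 8.9]
opening: 0.123
finger_force: 81.6
```

Contact with the floor. Release and rise.

>>> send_rows --rows "0 0 0 0 0 0 -0.5;0 0 0 0 0 0 -0.3;0 0 0 0 0 0 0;0 0 0 0 0 0 0;0 0 0 0 0 0 0"

```text
time: 35.5
eef_pos: [0.4452, -0.3146, 0.0367]
tcp_rot: [0.766, 0.643, -0.0, -0.0]
contact_force: [-1.2, 1.2, 0.3]
opening: 0.502
finger_force: 0.0
```

>>> send_rows --rows "0 0 0 0 0 -10 0;0 0 0 0 0 -40 0;0 0 0 0 0 -80 0;0 0 0 0 0 -140 0;0 0 0 0 0 -200 0;0 0 0 -150 0 -200 0;0 0 0 -150 0 -200 0;0 0 0 -150 0 -200 0"

```text
time: 36.5
eef_pos: [0.4182, -0.465, 0.2378]
tcp_rot: [0.767, 0.642, -0.0, 0.001]
contact_force: [0.1, -0.2, 0.3]
opening: 0.5
finger_force: 0.0
```

```bash
python3 - <<'E'
from h import *
out=[]
for c in ("top","side"):
    p=ctrl.read_camera(c); u=proj(p,[(.4465,-.315,.02)])[0].astype(int); u[0]=max(u[0],60); x0,y0=u-[50,45]
    out.append(cv2.resize(p["color"][y0:y0+90,x0:x0+100,::-1],(400,360),interpolation=2))
    for d in ctrl.look_for(p,"insert")[:2]: print(c,d["p"],world(p,d["position"]).round(3))
    v=proj(p,[(.487,.326,.06)])[0].astype(int); out.append(cv2.resize(p["color"][v[1]-27:v[1]+27,v[0]-45:v[0]+45,::-1],(400,240),interpolation=2))
cv2.imwrite("pics/final.png",np.hstack([np.vstack(out[:2]),np.vstack(out[2:])]))
print(ctrl.get_state()["contact_force"],ctrl.get_state()["eef_pos"])
E
```

```text
top 0.68 [ 0.443 -0.313  0.013]
side 0.62 [ 0.457 -0.302  0.015]
[ 0.73051815  0.32978853 -0.0950362 ] [ 0.41910188 -0.4615444   0.2365483 ]
```

View pics/final.png

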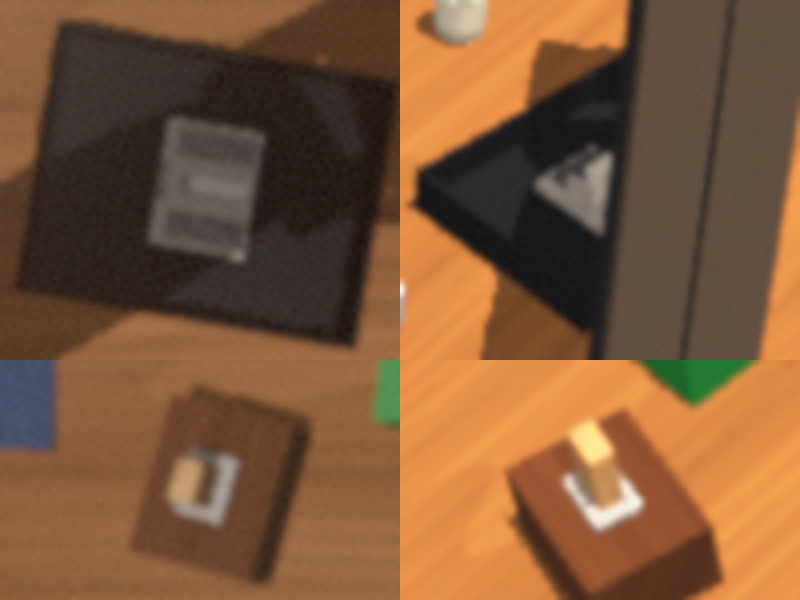

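The picture shows the insert flat near the middle of the tray at (205,188), and the key fully home in the brown stand at (205,485) and (600,465). I'll hand in.

```bash
python3 -c "
from plant import ctrl; print(ctrl.sign_off())"
```

```text
the job is handed in; nothing more can be done
None
```

The job is handed in, but sign-off returned no verdict: the insert popped up with the key's push read at about 11 N at most, the key is back fully home in its stand, and the insert lies flat near the middle of the wash tray.

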